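# Click the row gauge into the next planting row and lock it

### The arm

A 7-joint arm with a two-finger parallel gripper is mounted at the origin on the work surface. World frame = base frame: x ahead of the robot, y to its left, z up, the work surface at z = 0. Lengths are in m, angles in rad, forces in N, time in s.
With the tool pointing down it reaches from about 0.425 to 0.825 m from the base axis. Payload 3.6 kg.
Tool frame: the origin (TCP) lies midway between the tips of the shut fingers; the grasp point (between the pads) lies 19 mm behind it; z points along the fingers, x is the direction in which the jaws open and shut, and the axes are right-handed (so a half turn about z gives the same grasp; the last joint's range is limited). The gripper opens to 93 mm and grips with 3 to 60 N. Pads are 15 mm wide; open, the fingers measure 128 mm over their backs; the gripper's body (75 mm by 188 mm) begins 65 mm behind the grasp point.
Start: joints at [1.125, 0.615, -0.013, 1.423, 0.008, 1.103, -0.04], TCP at [0.264, -0.594, 0.219] pointing down, gripper open.
Joint ranges: [-3.12, 3.12], [-0.3, 2.06], [-1.34, 1.32], [0.26, 2.42], [-1.36, 4.5], [0.01, 1.98], [-2.84, 2.84]. Speed limits (rad/s): [2.79, 2.79, 3.14, 3.14, 3.14, 3.14, 3.14].

### API

Orientations are given as a rotation vector (axis times angle).
In Python, from workcell import bot gives the robot as it stands. The module is installed in compiled form; this text tells all that it offers.
- The arm moves only by the tool move_arm, never from a script. Its argument "targets" is a list of rows, each an object of numbers: "dx", "dy", "dz": the shift along the tool's x, y, z in m; "twist": the turn about the tool's z in rad; "claw": the opening in per cent of the stroke, from 0 (shut) to 100 (fully open). In form: [{"dx": .., "dy": .., "dz": .., "twist": .., "claw": ..}, ...]. A call has exactly 8 rows; each row is the pose to reach, as a shift and turn from the pose commanded when the call began, along the tool's axes at that moment; what a row does not reach only later rows make up. A row lasts 1/12 s, in which the tool goes at most 41.7 mm and 7.16 degrees, less where a joint would pass 70% of its speed; a pose out of reach is approached as far as the arm can. A call with a gripper value outside its range is refused whole. The fingers move at their own pace and stop on an object; "squeeze" is the grip in N (left out, the last holds). Time passes only in rows, so rows that repeat a pose let the fingers close, or fill a call up. It gives the time, the measured TCP pose, the force and the opening at its end, in the units of the state.
- bot.sense(): the state, without advancing time (a new reading comes with each control period).
- bot.grab_frame(name): name is "scene" or "top" or "wrist"; returns (picture, depth): 384x512x3 uint8, blue, green, red; 384x512 float32, m along the optical axis (not along the pixel's ray), 0 where there is no reading.
- bot.get_calibration(name): a dict with "fx", "fy", "cx", "cy" (pixels), "pose" (4x4, takes a point from camera to world coordinates); the wrist camera has in their place "T_tool_cam" (4x4, takes a point from camera to tool coordinates, whose origin is the TCP and whose axes are the tool frame's). Camera axes: x right, y up, looking along -z (the intrinsics and any distortion apply to the point x, -y, -z); pixel columns grow to the right and rows downward; lengths in m; the calibration is good to about 2 mm. The wrist camera is an equidistant fisheye: a pixel r from the principal point sees the ray r / f radians off the axis. A picture is of the moment at which its call begins: read the wrist's pose just before it. get_calibration takes no time and is no camera call.
- bot.job_done(): hands the job in, once; it reports no verdict.
The state is a dict: "time": time; "joint_positions": joint angles; "dq": joint speeds; "effort": joint torques, N m; "tool_pos": TCP position; "eef_rot": TCP orientation; "force": force on the tool from outside, world axes, zero at the start; "wrist_torque": the same for the moment, N m; "grip_width": opening from 0.0 (shut) to 1.0 (fully open).
Only numpy, scipy, OpenCV 4.12 (cv2) and the standard library are available. Lean on these libraries where they do the work, as an engineer would, in place of code of your own. Each camera call takes 0.05 s, during which the arm holds its last target.

### The job

On the sowing station, push the row gauge along its rail towards the index block with the upright post until it drops into that block's notch with a click, without running past it or going off to the other block. Then, with the gauge seated there, press the round lock cap on top of it fully down and move clear. Only push and press with the fingertips: nothing is to be picked up, and leave the cups, bottle, brush and meter where they stand.

Things in the scene. Friction and masses are not known exactly. Their poses are not given: they have to be found in the camera images.
- station: Fixed sowing station: white board 12 mm thick (x -160 to +350 mm, y +-310), an aluminium rail along its y (28 mm wide, 540 long, top 34 mm above the bench), and on the +x side a black tray (near rim at x = +50 mm, 45 mm high) holding a yellowish rockwool slab, top 50 mm above the bench. Origin: on the bench under the rail's middle; z up; may be turned about z.
- gauge (a joint): Position (m) of the row gauge along the rail, + towards the station's +y, 0 at the rail's middle, range -0.235 to 0.235. It starts within 0.03 of 0, slides with about 1 N of friction and stays where it is left. A sprung ball plunger under it rides over the ribs of the index blocks.
- plunger (a joint): Height (m) of the gauge's ball plunger: 0 between blocks, 0.003 on a rib's crest, under 0.001 in a notch. Push force: about 6 N at the foot of the first rib (from 15 mm before the notch centre; crest at 7.5 mm before), then it falls sharply as the gauge jumps on by itself and centres in the notch; some 6 N more would push it out over the second rib.
- gauge_centre (a point): Centre of the gauge's black carriage, 56 mm above the bench, over the rail's centre line; axes as the station's. The carriage is 60 mm long along the rail (end faces 30 mm either side), from 56 mm on the -x to 25 mm on the +x side, 37 to 75 mm above the bench. An aluminium straightedge (24 mm wide, 61 mm above the bench) goes from it over the tray to x = +190 mm.
- gauge_detent (a point): Point of the gauge under its ball plunger: 40 mm to the -x side of gauge_centre, 24 mm above the bench; axes as the station's. Seated in a block's notch, it has y = 0 in that block's frame. Above it a thin steel indicator pin stands 5 mm out of the carriage's top, 3 mm more on a rib's crest.
- lock_cap (a joint): How far the lock cap is pressed (m): 0 up, 0.008 fully down. Takes about 3 N throughout, comes to a firm stop, stays down.
- lock_top (a point): Centre of the top face of the lock cap: a round steel cap, 26 mm across, upright on the carriage straight above gauge_centre; its top stands 92 mm above the bench when up, 84 mm when fully down.
- index_block: The wanted block: dark steel, 66 (x) x 40 (y) x 12 mm, fixed on the board at the rail's -x side, 90 to 170 mm left or right of the rail's middle, two round cross ribs (3 mm high, 15 mm apart), the notch between them at its y = 0, and an upright post (10 mm thick, top 70 mm above the bench) 24 mm to -x. Origin: centre of its underside, 50 mm to -x of the rail's centre line; axes as the station's.
- spare_block: The other index block, the same (ribs and notch too) but without a post, fixed beside the rail on the opposite side of the gauge's start. Origin as for index_block.
- cup_front: Loose black net cup with a seedling plug, 54 mm across, 52 mm tall, on the board between robot and rail. Leave alone. Origin: centre of its underside.
- cup_back: Another such cup, on the far part of the rockwool slab, beyond the straightedge. Leave alone. Origin: centre of its underside.
- cup_side: Another such cup, on the bench to the right of the station. Leave alone. Origin: centre of its underside.
- cup_stack: Loose stack of empty black cups, 55 mm across, 85 mm tall, on the bench to the left. Leave alone. Origin: centre of its underside.
- feed_bottle: Loose white bottle, 72 mm across, 190 mm tall, on the bench to the left. Leave alone. Origin: centre of its underside.
- brush: Loose brush lying on the bench to the right. Leave alone.
- meter: Loose grey hand meter, 50 x 150 x 28 mm, lying on the bench to the left. Leave alone. Origin: centre of its underside.

How it is judged:
On the way, in this order (a step that is already met when the one before it is completed fails the run):
1. the gauge is seated in the notch of the block with the post, the lock cap still up (y of gauge_detent in the frame of index_block between -0.003 and 0.003 m and value of joint lock_cap below 0.003 m), for 0.2 s.
2. the lock cap is pressed fully down with the gauge seated (y of gauge_detent in the frame of index_block between -0.003 and 0.003 m and value of joint lock_cap above 0.0065 m), for 0.1 s.
At the end, for the whole second after the job is handed in: The gauge rests in the notch of the index block with the post (within 3 mm of its centre along the rail), with the lock cap pressed down at least 6.5 of its 8 mm, and the gauge is at rest; the loose things stand where they stood (within 15 mm) (all of step 2 and velocity of joint gauge between -0.005 and 0.005 m/s); the robot touches nothing.
It fails at once if the gauge ran more than 16 mm past the notch of the block with the post, or more than 30 mm beyond its starting range towards the other block ((y of gauge_detent in the frame of index_block above 0.016 m and value of joint gauge above 0.06 m) or (y of gauge_detent in the frame of index_block below -0.016 m and value of joint gauge below -0.06 m)).
It fails at once if the lock cap was pressed while the gauge was not in the notch of the block with the post (value of joint lock_cap above 0.004 m and (y of gauge_detent in the frame of index_block below -0.005 m or y of gauge_detent in the frame of index_block above 0.005 m)).
It fails at once if a cup, the bottle, the brush or the meter was lifted, or shifted or tipped by more than 15 mm (distance of any of cup_front, cup_back, cup_side, cup_stack, feed_bottle, brush, meter from where it was at the start of the episode above 0.015 m or angle between any of cup_front, cup_back, cup_side, cup_stack, feed_bottle, meter's own z axis and vertical above 0.4 rad).
It also fails if it takes over 61 s, if anything falls off the work surface, if the arm or the gripper's body presses on something with over 40 N, if the wrist force passes 120 N, or if a joint passes its speed limit or range.

## Working session

There is one attempt and no reset: what is moved stays moved. The work goes in short steps, Python scripts to look and compute and a tool call to move; the robot and the scene stay as the last step left them, time stands still between calls to the robot, and variables do not carry over. Pictures are saved under pics/ and viewed, and the job is handed in when it is done.

Besides the shell and the picture viewer there is one more tool, called after "Call:" as name([rows], argument=value, ...), one row to a line, values as JSON. move_arm: Moves the arm, as the interface text tells. Its arguments: {"type":"object","properties":{"targets":{"type":"array"},"squeeze":{"type":"number"}},"required":["targets"]}

```bash
mkdir -p pics; python3 - <<'E'
from workcell import bot
import cv2, numpy as np
s=bot.sense(); print({k:np.round(v,4).tolist() for k,v in s.items()})
for n in ("scene","top","wrist"):
    p,d=bot.grab_frame(n); cv2.imwrite(f"pics/{n}0.png",p); np.save(f"pics/{n}0.npy",d)
    c=bot.get_calibration(n); print(n,{k:np.round(v,4).tolist() for k,v in c.items()})
E
```

```text
{'time': 0.0, 'joint_positions': [1.1255, 0.6159, -0.0126, 1.4249, 0.0081, 1.1034, -0.0404], 'dq': [0.0006, -0.0006, 0.0013, -0.0006, -0.0008, 0.0007, 0.0001], 'effort': [0.0, -45.8937, 0.2092, -16.5746, -0.061, 0.0205, 0.0002], 'tool_pos': [0.264, -0.5931, 0.2175], 'eef_rot': [-2.6336, 1.7103, 0.0034], 'force': [-0.6008, 0.1501, 0.3303], 'wrist_torque': [-0.0167, 0.023, -0.0272], 'grip_width': 1.0006}
scene {'fx': 463.0149, 'fy': 463.0149, 'cx': 256.2173, 'cy': 203.3948, 'pose': [[-0.3409, -0.7326, 0.5891, 1.3991], [0.94, -0.276, 0.2007, 0.2829], [0.0156, 0.6221, 0.7827, 1.2066], [0.0, 0.0, 0.0, 1.0]]}
top {'fx': 448.3468, 'fy': 448.3468, 'cx': 254.4777, 'cy': 193.3064, 'pose': [[-0.0239, 0.9913, -0.1297, 0.379], [-0.9993, -0.0272, -0.0242, -0.0141], [-0.0275, 0.1291, 0.9913, 1.3761], [0.0, 0.0, 0.0, 1.0]]}
wrist {'fx': 297.3186, 'fy': 297.3186, 'cx': 257.5636, 'cy': 188.8952, 'T_tool_cam': [[1.0, 0.0002, 0.0008, -0.0005], [0.0004, -0.953, -0.3029, -0.0857], [0.0007, 0.3029, -0.953, -0.1659], [0.0, 0.0, 0.0, 1.0]]}
```

View pics/scene0.png

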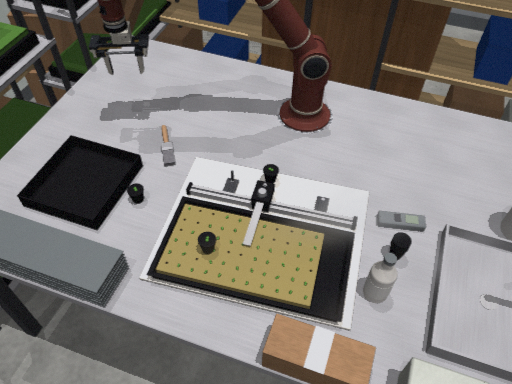

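View pics/top0.png

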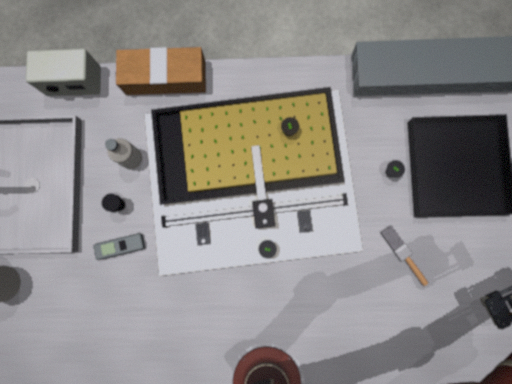

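View pics/wrist0.png

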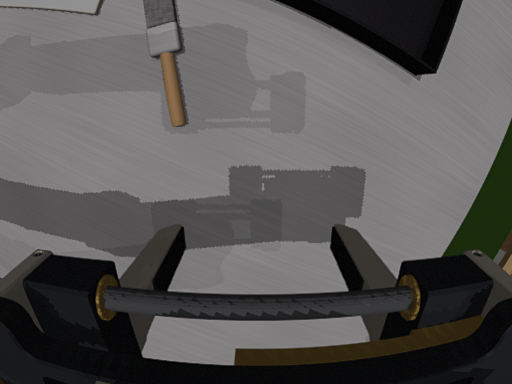

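```bash
python3 - <<'E'
import cv2
s=cv2.imread("pics/scene0.png"); t=cv2.imread("pics/top0.png")
cv2.imwrite("pics/sz.png",cv2.resize(s[155:235,180:370],None,fx=4.2,fy=4.2,interpolation=2))
cv2.imwrite("pics/tz.png",cv2.resize(t[180:270,150:360],None,fx=3.8,fy=3.8,interpolation=2))
E
```

```text
(no output)
```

View pics/sz.png

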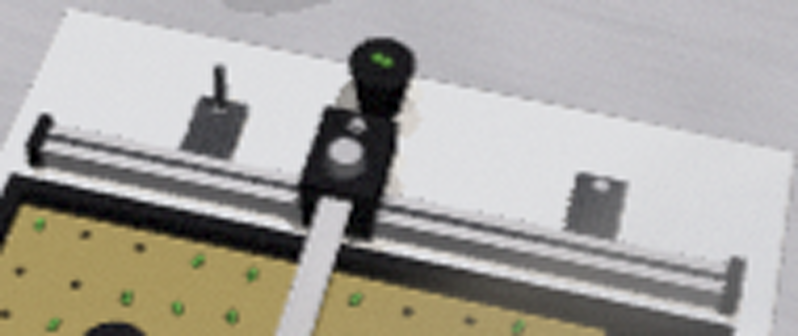

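View pics/tz.png

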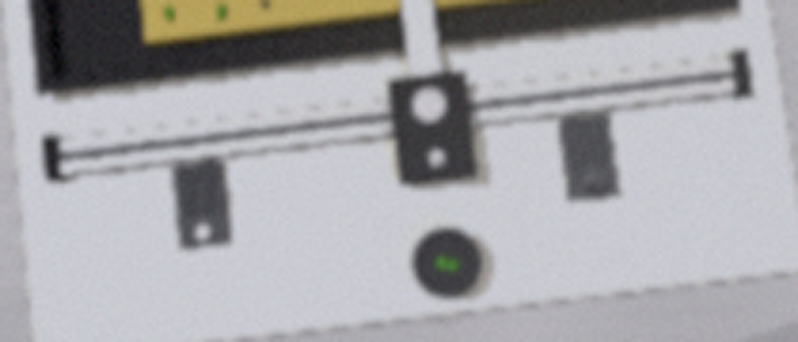

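```bash
cat > h.py <<'E'
import cv2, numpy as np
from workcell import bot
def ray(n,u,v):
    c=bot.get_calibration(n); P=np.array(c["pose"])
    d=np.array([(u-c["cx"])/c["fx"],-(v-c["cy"])/c["fy"],-1.])
    return P[:3,3],P[:3,:3]@d
def onz(n,u,v,z):
    o,d=ray(n,u,v); return o+d*(z-o[2])/d[2]
def proj(n,p):
    c=bot.get_calibration(n); P=np.array(c["pose"]); q=P[:3,:3].T@(np.array(p)-P[:3,3])
    return c["cx"]+c["fx"]*q[0]/-q[2], c["cy"]-c["fy"]*q[1]/-q[2]
E
python3 - <<'E'
from h import *
t=cv2.imread("pics/top0.png"); s=cv2.imread("pics/scene0.png")
g=cv2.cvtColor(t,cv2.COLOR_BGR2GRAY)
m=(g<125).astype(np.uint8); m[:195]=0;m[270:]=0;m[:,:158]=0;m[:,355:]=0
m=cv2.morphologyEx(m,cv2.MORPH_OPEN,np.ones((4,4)))
n,l,st,ce=cv2.connectedComponentsWithStats(m)
for i in range(1,n):
    if st[i,4]>20:
        r=cv2.minAreaRect(np.argwhere(l==i)[:,::-1].astype(np.float32)); 
        print(st[i],ce[i].round(2),np.round(r[0],1),np.round(r[1],1),round(r[2],1),onz("top",*ce[i],.024).round(4),onz("top",*ce[i],.075).round(4))
# cap & bright spots in scene / top
for n,im,x0,y0,sc,pts in (("top",t,150,180,3.8,{"cap":(430,105,.092),"pin":(437,157,.08)}),("scene",s,180,155,4.2,{"cap":(346,152,.092),"pin":(357,126,.08),"posttop":(220,68,.07),"blockctr":(213,128,.024),"spare":(597,205,.024)})):
    for k,(u,v,z) in pts.items(): print(n,k,onz(n,x0+(u-1.6)/sc,y0+(v-1.6)/sc,z).round(4))
gs=cv2.cvtColor(s,cv2.COLOR_BGR2GRAY)
E
```

```text
[160 196  59  10 418] [184.77 199.32] [189.  200.5] [ 9. 58.] 90.0 [0.5433 0.232  0.024 ] [0.5371 0.2227 0.075 ]
[344 196   4   7  28] [345.5 199. ] [345.5 199. ] [6. 3.] 90.0 [ 0.531  -0.2556  0.024 ] [ 0.5253 -0.2464  0.075 ]
[254 200  23  30 506] [264.89 215.33] [264.6 214.5] [28.8 21.6] 86.2 [ 0.488  -0.0109  0.024 ] [ 0.4839 -0.011   0.075 ]
[299 211  14  22 266] [305.41 221.49] [305.4 221.4] [22.1 12.2] 82.9 [ 0.4662 -0.1322  0.024 ] [ 0.463  -0.1278  0.075 ]
[163 218   4  10  40] [164.5 222.5] [164.5 222.5] [9. 3.] 90.0 [0.4741 0.294  0.024 ] [0.4706 0.2824 0.075 ]
[197 223  14  22 245] [203.86 232.51] [203.5 233.5] [21. 13.] 90.0 [0.4409 0.1746 0.024 ] [0.4385 0.1674 0.075 ]
[260 241  18  18 258] [268.59 249.74] [268.5 249.5] [17. 17.] 90.0 [ 0.3846 -0.0192  0.024 ] [ 0.3844 -0.019   0.075 ]
top cap [ 0.5061 -0.0055  0.092 ]
top pin [ 0.4674 -0.0097  0.08  ]
scene cap [ 0.5063 -0.0031  0.092 ]
scene pin [ 0.4692 -0.007   0.08  ]
scene posttop [ 0.4421 -0.1308  0.07  ]
scene blockctr [ 0.4658 -0.1286  0.024 ]
scene spare [0.4335 0.1805 0.024 ]
```

Call:
move_arm([
  {"dx":-0.02,"dy":-0.02,"dz":0,"twist":-0.08,"claw":0},
  {"dx":-0.05,"dy":-0.047,"dz":0,"twist":-0.19,"claw":0},
  {"dx":-0.08,"dy":-0.075,"dz":0,"twist":-0.3,"claw":0},
  {"dx":-0.11,"dy":-0.103,"dz":0,"twist":-0.41,"claw":0},
  {"dx":-0.14,"dy":-0.131,"dz":0,"twist":-0.52,"claw":0},
  {"dx":-0.17,"dy":-0.159,"dz":0,"twist":-0.63,"claw":0},
  {"dx":-0.195,"dy":-0.182,"dz":0,"twist":-0.74,"claw":0},
  {"dx":-0.22,"dy":-0.205,"dz":0,"twist":-0.84,"claw":0},
])

```text
time: 0.82
tool_pos: [0.3624, -0.3072, 0.2187]
eef_rot: [-3.105, 0.478, 0.0]
force: [0.9, 0.1, -0.2]
grip_width: 0.477
```

```bash
cat >> h.py <<'E'
from scipy.spatial.transform import Rotation as R
def rel(target,yawdeg=None):
    s=bot.sense(); M=R.from_rotvec(s["eef_rot"]).as_matrix(); p=np.array(s["tool_pos"])
    a=np.degrees(np.arctan2(M[1,0],M[0,0])); print("tcp",p.round(4),"xang",a.round(2),"z",M[:,2].round(3),"F",np.round(s["force"],2),"t",round(s["time"],2),"w",s["grip_width"])
    print("rel",(M.T@(np.array(target)-p)).round(4), "twist",None if yawdeg is None else np.radians(a-yawdeg).round(4))
E
python3 -c "
from h import *
rel([.4797,.0556,.2175],5.9)"
```

```text
tcp [ 0.3624 -0.3072  0.2187] xang -17.52 z [-0.  0. -1.] F [ 0.9   0.07 -0.23] t 0.82 w 0.47723159505654095
rel [ 0.0027 -0.3813  0.0012] twist -0.4088
```

Call:
move_arm([
  {"dx":0,"dy":-0.03,"dz":0,"twist":-0.06,"claw":0},
  {"dx":0,"dy":-0.07,"dz":0,"twist":-0.15,"claw":0},
  {"dx":0,"dy":-0.11,"dz":0,"twist":-0.25,"claw":0},
  {"dx":0.001,"dy":-0.15,"dz":0,"twist":-0.33,"claw":0},
  {"dx":0.002,"dy":-0.19,"dz":0,"twist":-0.41,"claw":0},
  {"dx":0.003,"dy":-0.23,"dz":0,"twist":-0.41,"claw":0},
  {"dx":0.003,"dy":-0.27,"dz":0,"twist":-0.41,"claw":0},
  {"dx":0.003,"dy":-0.3,"dz":0,"twist":-0.41,"claw":0},
])

```text
time: 1.48
tool_pos: [0.4576, -0.0212, 0.2189]
eef_rot: [-3.136, -0.159, -0.001]
force: [-0.3, -0.4, 0.2]
grip_width: 0.005
```

```bash
python3 -c "
from h import *
rel([.4797,.0556,.2175],5.9)"
```

```text
tcp [ 0.4576 -0.0212  0.2189] xang 5.79 z [ 0.001  0.001 -1.   ] F [-0.27 -0.38  0.17] t 1.48 w 0.0050566673588539335
rel [ 0.0297 -0.0742  0.0015] twist -0.0019
```

Call:
move_arm([
  {"dx":0.008,"dy":-0.02,"dz":0,"twist":0,"claw":0},
  {"dx":0.016,"dy":-0.04,"dz":0,"twist":0,"claw":0},
  {"dx":0.024,"dy":-0.06,"dz":0,"twist":0,"claw":0},
  {"dx":0.03,"dy":-0.075,"dz":0,"twist":0,"claw":0},
  {"dx":0.03,"dy":-0.075,"dz":0.02,"twist":0,"claw":0},
  {"dx":0.03,"dy":-0.075,"dz":0.05,"twist":0,"claw":0},
  {"dx":0.03,"dy":-0.075,"dz":0.06,"twist":0,"claw":0},
  {"dx":0.03,"dy":-0.075,"dz":0.06,"twist":0,"claw":0},
])

```text
time: 2.15
tool_pos: [0.4774, 0.0521, 0.1563]
eef_rot: [3.137, 0.154, -0.011]
force: [0.1, 1.2, -0.1]
grip_width: 0.005
```

```bash
python3 - <<'E'
from h import *
rel([.4797,.0556,.052],5.9)
for n in ("wrist","top","scene"):
    p,d=bot.grab_frame(n); cv2.imwrite(f"pics/{n}1.png",p)
E
```

```text
tcp [0.4774 0.0521 0.1563] xang 5.63 z [-0.007 -0.001 -1.   ] F [ 0.12  1.2  -0.12] t 2.15 w 0.00456573485804302
rel [ 0.0034 -0.0033  0.1043] twist -0.0048
```

View pics/wrist1.png

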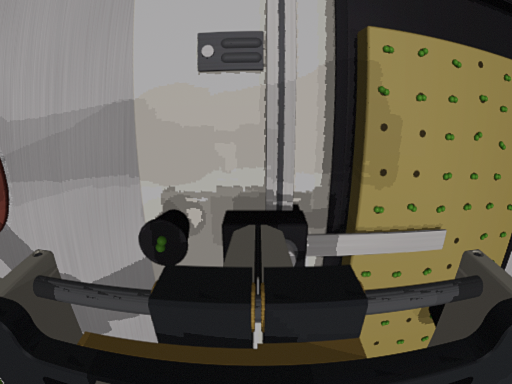

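View pics/scene1.png

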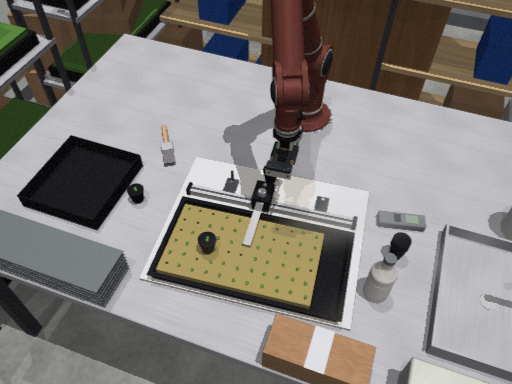

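```bash
python3 - <<'E'
from h import *
d=np.load("pics/top0.npy"); s=np.load("pics/scene0.npy")
P=np.array(bot.get_calibration("top")["pose"])
def hz(n,d,u,v):
    o,r=ray(n,u,v); return (o+r*d[v,u]).round(4)
for (u,v) in ((203,241),(204,232),(305,228),(305,229),(306,227),(306,220)): print(u,v,hz("top",d,u,v))
Z=np.array([[hz("top",d,u,v)[2] for u in range(294,318)] for v in range(206,238)])
print("right max",Z.max()); Z=np.array([[hz("top",d,u,v)[2] for u in range(192,216)] for v in range(220,250)]); print("left max",Z.max())
for (u,v) in ((232,172),(232,176),(323,199)): print(u,v,hz("scene",s,u,v))
E
python3 -c "
import cv2
t=cv2.imread('pics/top0.png');cv2.imwrite('pics/idx.png',cv2.resize(t[200:245,280:330],None,fx=12,fy=12,interpolation=2))"
```

```text
203 241 [0.4154 0.1769 0.027 ]
204 232 [0.4423 0.1737 0.0269]
305 228 [ 0.4452 -0.1277  0.0541]
305 229 [ 0.4422 -0.1274  0.0554]
306 227 [ 0.4474 -0.1296  0.0671]
306 220 [ 0.4707 -0.1341  0.0242]
right max 1.3761
left max 1.3761
232 172 [ 0.4469 -0.1289  0.0697]
232 176 [ 0.4449 -0.1303  0.0474]
323 199 [0.4148 0.1796 0.025 ]
```

View pics/idx.png

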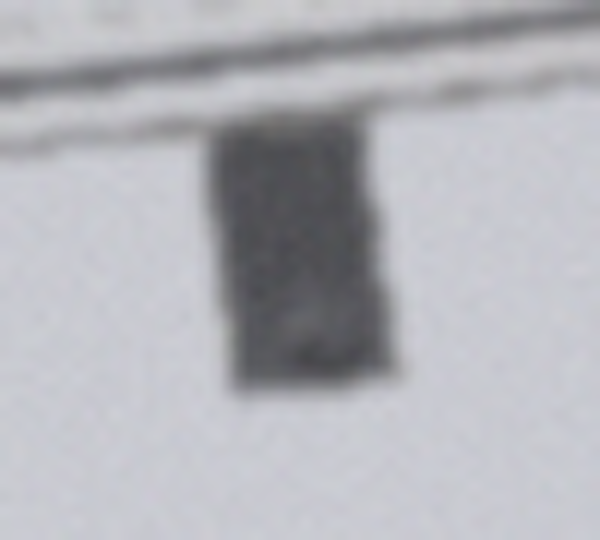

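Call:
move_arm([
  {"dx":0.001,"dy":0,"dz":0.02,"twist":0,"claw":0},
  {"dx":0.002,"dy":0,"dz":0.045,"twist":0,"claw":0},
  {"dx":0.003,"dy":0,"dz":0.07,"twist":0,"claw":0},
  {"dx":0.003,"dy":0,"dz":0.09,"twist":0,"claw":0},
  {"dx":0.003,"dy":0,"dz":0.1,"twist":0,"claw":0},
  {"dx":0.003,"dy":0,"dz":0.104,"twist":0,"claw":0},
  {"dx":0.003,"dy":0,"dz":0.104,"twist":0,"claw":0},
  {"dx":0.003,"dy":0,"dz":0.104,"twist":0,"claw":0},
])

```text
time: 2.97
tool_pos: [0.4836, 0.0533, 0.0558]
eef_rot: [-3.138, -0.154, -0.004]
force: [-0.5, 0.9, 0.6]
grip_width: 0.005
```

```bash
python3 - <<'E'
from h import *
rel([.4797,.0556,.052],5.9)
p,d=bot.grab_frame("scene"); cv2.imwrite("pics/s2.png",cv2.resize(p[135:235,180:370],None,fx=4.2,fy=4.2,interpolation=2))
E
```

```text
tcp [0.4836 0.0533 0.0558] xang 5.61 z [ 0.002  0.    -1.   ] F [-0.52  0.9   0.58] t 2.97 w 0.004561315649772256
rel [-0.0037 -0.0027  0.0038] twist -0.0051
```

View pics/s2.png

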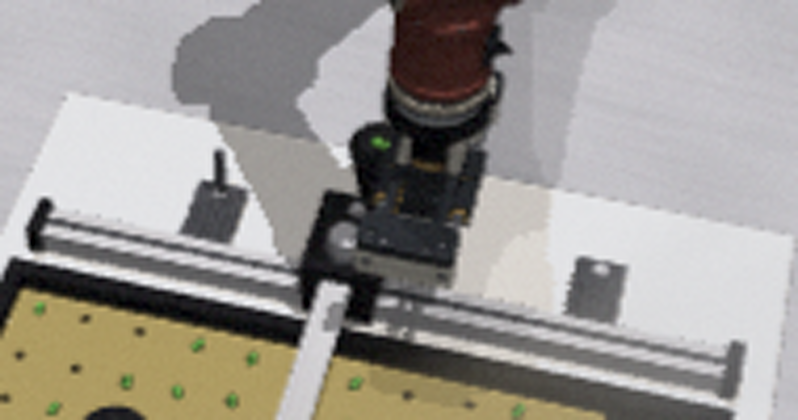

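Call:
move_arm([
  {"dx":0,"dy":0.006,"dz":0,"twist":0,"claw":0},
  {"dx":0,"dy":0.014,"dz":0,"twist":0,"claw":0},
  {"dx":0,"dy":0.022,"dz":0,"twist":0,"claw":0},
  {"dx":0,"dy":0.034,"dz":0,"twist":0,"claw":0},
  {"dx":0,"dy":0.046,"dz":0,"twist":0,"claw":0},
  {"dx":0,"dy":0.058,"dz":0,"twist":0,"claw":0},
  {"dx":0,"dy":0.067,"dz":0,"twist":0,"claw":0},
  {"dx":0,"dy":0.072,"dz":0,"twist":0,"claw":0},
])

```text
time: 3.68
tool_pos: [0.49, -0.0206, 0.0549]
eef_rot: [3.137, 0.15, 0.001]
force: [-0.0, 1.0, 1.2]
grip_width: 0.004
```

```bash
python3 - <<'E'
from h import *
rel([.4797,.0556,.052],5.9)
p,d=bot.grab_frame("scene"); cv2.imwrite("pics/s3.png",cv2.resize(p[135:235,180:370],None,fx=4.2,fy=4.2,interpolation=2))
p,d=bot.grab_frame("top"); cv2.imwrite("pics/t3.png",cv2.resize(p[180:270,150:360],None,fx=3.8,fy=3.8,interpolation=2))
E
```

```text
tcp [ 0.49   -0.0206  0.0549] xang 5.47 z [ 0.001 -0.    -1.   ] F [-0.01  0.97  1.22] t 3.68 w 0.0035062542501933746
rel [-0.003  -0.0769  0.0029] twist -0.0075
```

View pics/s3.png

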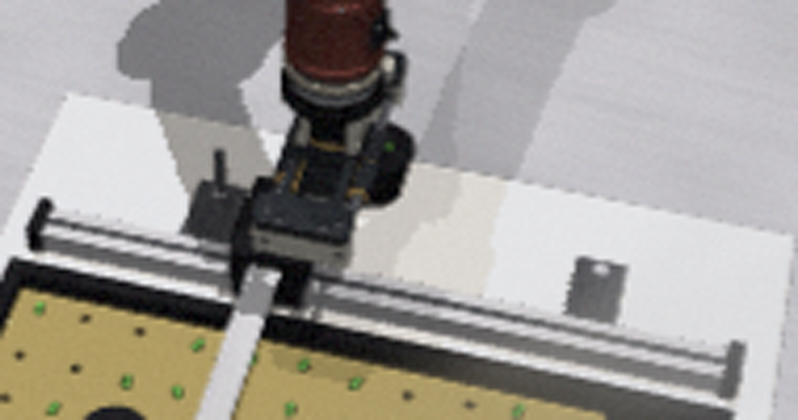

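View pics/t3.png

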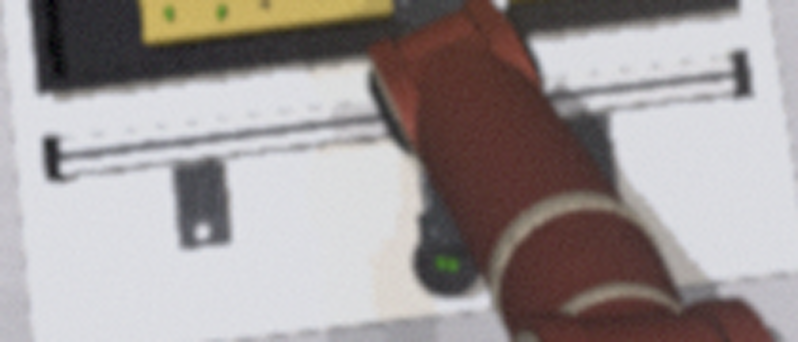

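```bash
cat >> h.py <<'E'
YAW=0.1; O=np.array([.5017,.019])
ex=np.array([np.cos(YAW),np.sin(YAW)]); ey=np.array([-np.sin(YAW),np.cos(YAW)])
def st(p): q=np.array(p[:2])-O; return np.array([q@ex,q@ey])
def strip(im,n="scene"):
    hsv=cv2.cvtColor(im,cv2.COLOR_BGR2HSV); m=((hsv[...,1]<60)&(hsv[...,2]>120))
    vu=np.argwhere(m); Q=np.array([st(onz(n,u,v,.061)) for v,u in vu])
    k=(Q[:,0]>.085)&(Q[:,0]<.18)&(abs(Q[:,1]+.06)<.14); Q=Q[k]
    med=np.median(Q[:,1])
    for _ in range(3): Q=Q[abs(Q[:,1]-med)<.02]; a,b=np.polyfit(Q[:,0],Q[:,1],1); med=np.median(Q[:,1])
    return len(Q),round(med,4),round(a,3),round(b,4)
E
python3 - <<'E'
from h import *
print(strip(cv2.imread("pics/scene0.png"))); print(strip(cv2.imread("pics/top0.png"),"top"))
print(strip(bot.grab_frame("scene")[0]))
for n,x in (("cap",[.5063,-.0031]),("cap t",[.5061,-.0055]),("ind s",[.4658,-.1286]),("ind t",[.4662,-.1322]),("post",[.4421,-.1308])): print(n,st(x).round(4))
print("tcp",st(bot.sense()["tool_pos"]))
E
```

```text
Traceback (most recent call last):
  File "h.py", line 22, in strip
    vu=np.argwhere(m); Q=np.array([st(onz(n,u,v,.061)) for v,u in vu])
                                      ~~~^^^^^^^^^^^^
  File "h.py", line 8, in onz
    o,d=ray(n,u,v); return o+d*(z-o[2])/d[2]
        ~~~^^^^^^^
  File "h.py", line 4, in ray
    c=bot.get_calibration(n); P=np.array(c["pose"])
ValueError: time passes only in moves, steps and waits
```

```bash
sed -i 's/^def ray/import functools\n@functools.lru_cache(None)\ndef cal(n): return bot.get_calibration(n)\ndef ray/; s/c=bot.get_calibration(n)/c=cal(n)/' h.py
python3 - <<'E'
from h import *
print(strip(cv2.imread("pics/scene0.png"))); print(strip(cv2.imread("pics/top0.png"),"top"))
print(strip(bot.grab_frame("scene")[0]))
for n,x in (("cap",[.5063,-.0031]),("cap t",[.5061,-.0055]),("ind s",[.4658,-.1286]),("ind t",[.4662,-.1322]),("post",[.4421,-.1308])): print(n,st(x).round(4))
s=bot.sense();print("tcp",st(s["tool_pos"]),s["time"])
E
```

```text
(220, np.float64(-0.0241), np.float64(-0.001), np.float64(-0.0239))
(279, np.float64(-0.025), np.float64(-0.012), np.float64(-0.0235))
(217, np.float64(-0.0805), np.float64(0.002), np.float64(-0.0808))
cap [ 0.0024 -0.0224]
cap t [ 0.0019 -0.0248]
ind s [-0.0505 -0.1433]
ind t [-0.0504 -0.1469]
post [-0.0743 -0.1431]
tcp [-0.01611937 -0.03703175] 3.8333
```

Call:
move_arm([
  {"dx":0,"dy":0.005,"dz":0,"twist":0,"claw":0},
  {"dx":0,"dy":0.012,"dz":0,"twist":0,"claw":0},
  {"dx":0,"dy":0.019,"dz":0,"twist":0,"claw":0},
  {"dx":0,"dy":0.026,"dz":0,"twist":0,"claw":0},
  {"dx":0,"dy":0.032,"dz":0,"twist":0,"claw":0},
  {"dx":0,"dy":0.037,"dz":0,"twist":0,"claw":0},
  {"dx":0,"dy":0.04,"dz":0,"twist":0,"claw":0},
  {"dx":0,"dy":0.041,"dz":0,"twist":0,"claw":0},
])

```text
time: 4.5
tool_pos: [0.4936, -0.0604, 0.0546]
eef_rot: [3.138, 0.152, -0.0]
force: [-1.1, 0.7, 1.3]
grip_width: 0.005
```

```bash
cat > look.py <<'E'
from h import *
import sys
k=sys.argv[1]
p,d=bot.grab_frame("scene"); cv2.imwrite(f"pics/s{k}.png",cv2.resize(p[135:235,180:370],None,fx=4.2,fy=4.2,interpolation=2))
print(strip(p)); s=bot.sense(); print("tcp",st(s["tool_pos"]).round(4),s["tool_pos"][2].round(4),"F",(np.array(s["force"])).round(2),"Fy",(np.array(s["force"][:2])@ey).round(2),s["time"])
E
python3 look.py 4
```

```text
(213, np.float64(-0.1194), np.float64(0.005), np.float64(-0.1201))
tcp [-0.0159 -0.0781] 0.0546 F [0.25 0.02 0.22] Fy -0.01 4.55
```

View pics/s4.png

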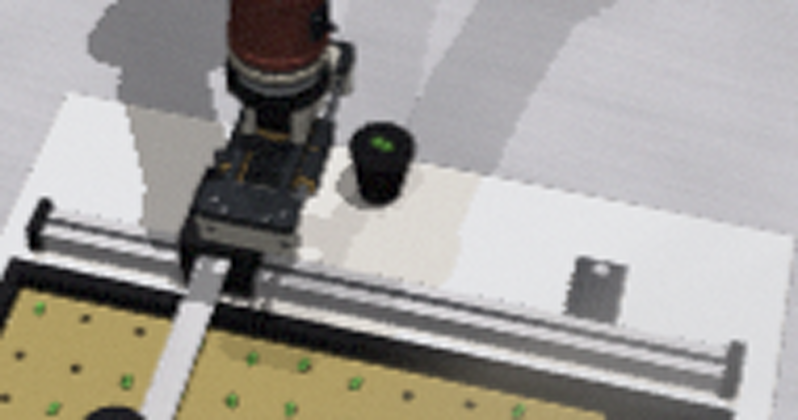

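Call:
move_arm([
  {"dx":0,"dy":0.001,"dz":0,"twist":0,"claw":0},
  {"dx":0,"dy":0.003,"dz":0,"twist":0,"claw":0},
  {"dx":0,"dy":0.005,"dz":0,"twist":0,"claw":0},
  {"dx":0,"dy":0.007,"dz":0,"twist":0,"claw":0},
  {"dx":0,"dy":0.008,"dz":0,"twist":0,"claw":0},
  {"dx":0,"dy":0.009,"dz":0,"twist":0,"claw":0},
  {"dx":0,"dy":0.01,"dz":0,"twist":0,"claw":0},
  {"dx":0,"dy":0.01,"dz":0,"twist":0,"claw":0},
])

```text
time: 5.22
tool_pos: [0.4947, -0.0696, 0.0547]
eef_rot: [3.138, 0.154, 0.0]
force: [-0.6, 0.7, -0.1]
grip_width: 0.005
```

```bash
python3 look.py 5
```

```text
(205, np.float64(-0.1286), np.float64(0.013), np.float64(-0.1304))
tcp [-0.0158 -0.0875] 0.0547 F [0.27 0.72 0.04] Fy 0.69 5.2667
```

Call:
move_arm([
  {"dx":0,"dy":0.0005,"dz":0,"twist":0,"claw":0},
  {"dx":0,"dy":0.001,"dz":0,"twist":0,"claw":0},
  {"dx":0,"dy":0.0015,"dz":0,"twist":0,"claw":0},
  {"dx":0,"dy":0.002,"dz":0,"twist":0,"claw":0},
  {"dx":0,"dy":0.0025,"dz":0,"twist":0,"claw":0},
  {"dx":0,"dy":0.003,"dz":0,"twist":0,"claw":0},
  {"dx":0,"dy":0.003,"dz":0,"twist":0,"claw":0},
  {"dx":0,"dy":0.003,"dz":0,"twist":0,"claw":0},
])

```text
time: 5.93
tool_pos: [0.4948, -0.0708, 0.0547]
eef_rot: [-3.136, -0.156, 0.0]
force: [-1.0, 4.9, 1.0]
grip_width: 0.003
```

```bash
python3 look.py 6
```

```text
(205, np.float64(-0.1297), np.float64(0.016), np.float64(-0.1318))
tcp [-0.0159 -0.0887] 0.0547 F [-0.49  4.62 -0.4 ] Fy 4.65 5.9833
```

Call:
move_arm([
  {"dx":0,"dy":0.0005,"dz":0,"twist":0,"claw":0},
  {"dx":0,"dy":0.001,"dz":0,"twist":0,"claw":0},
  {"dx":0,"dy":0.0015,"dz":0,"twist":0,"claw":0},
  {"dx":0,"dy":0.002,"dz":0,"twist":0,"claw":0},
  {"dx":0,"dy":0.0025,"dz":0,"twist":0,"claw":0},
  {"dx":0,"dy":0.003,"dz":0,"twist":0,"claw":0},
  {"dx":0,"dy":0.0035,"dz":0,"twist":0,"claw":0},
  {"dx":0,"dy":0.004,"dz":0,"twist":0,"claw":0},
])

```text
time: 6.65
tool_pos: [0.4951, -0.0741, 0.0547]
eef_rot: [-3.135, -0.157, 0.0]
force: [-1.2, 5.4, -0.5]
grip_width: 0.002
```

```bash
python3 look.py 7
```

```text
(205, np.float64(-0.1329), np.float64(0.018), np.float64(-0.1354))
tcp [-0.0159 -0.0925] 0.0547 F [-0.12  4.31  0.27] Fy 4.3 6.7
```

Call:
move_arm([
  {"dx":0,"dy":0.0005,"dz":0,"twist":0,"claw":0},
  {"dx":0,"dy":0.001,"dz":0,"twist":0,"claw":0},
  {"dx":0,"dy":0.0015,"dz":0,"twist":0,"claw":0},
  {"dx":0,"dy":0.002,"dz":0,"twist":0,"claw":0},
  {"dx":0,"dy":0.0025,"dz":0,"twist":0,"claw":0},
  {"dx":0,"dy":0.003,"dz":0,"twist":0,"claw":0},
  {"dx":0,"dy":0.003,"dz":0,"twist":0,"claw":0},
  {"dx":0,"dy":0.003,"dz":0,"twist":0,"claw":0},
])

```text
time: 7.37
tool_pos: [0.4956, -0.0803, 0.0547]
eef_rot: [3.137, 0.152, -0.0]
force: [0.4, -0.1, -0.6]
grip_width: 0.003
```

```bash
python3 look.py 8
```

```text
(200, np.float64(-0.1403), np.float64(-0.005), np.float64(-0.1398))
tcp [-0.016  -0.0979] 0.0547 F [-0.33 -0.31 -0.23] Fy -0.27 7.4167
```

View pics/s8.png

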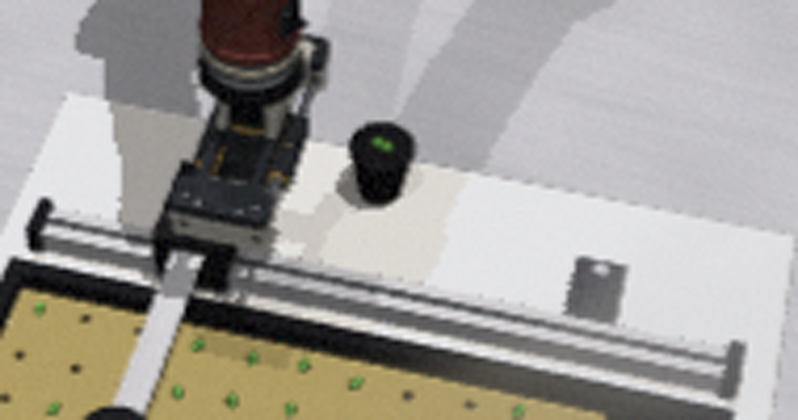

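Call:
move_arm([
  {"dx":0,"dy":-0.005,"dz":0,"twist":0,"claw":0},
  {"dx":0,"dy":-0.015,"dz":0,"twist":0,"claw":0},
  {"dx":0,"dy":-0.03,"dz":0,"twist":0,"claw":0},
  {"dx":0,"dy":-0.05,"dz":-0.02,"twist":0,"claw":0},
  {"dx":0,"dy":-0.08,"dz":-0.04,"twist":0,"claw":0},
  {"dx":0,"dy":-0.11,"dz":-0.06,"twist":0,"claw":0},
  {"dx":0,"dy":-0.14,"dz":-0.08,"twist":0,"claw":0},
  {"dx":0,"dy":-0.16,"dz":-0.09,"twist":0,"claw":0},
])

```text
time: 8.08
tool_pos: [0.4799, 0.085, 0.1472]
eef_rot: [-3.135, -0.162, -0.006]
force: [-0.4, 0.7, 0.5]
grip_width: 0.006
```

```bash
sed -i 's/<.18)&(abs/<.13)\&(abs/' h.py; python3 look.py 9; python3 - <<'E'
from h import *
p=bot.grab_frame("top")[0];cv2.imwrite("pics/top9.png",p);cv2.imwrite("pics/t9.png",cv2.resize(p[110:270,150:360],None,fx=3.6,fy=3.6,interpolation=2)); print(strip(p,"top"))
print("cup_back st",st(onz("top",290,127,.102)))
E
```

```text
(95, np.float64(-0.1404), np.float64(0.014), np.float64(-0.1418))
tcp [-0.0142  0.0724] 0.1485 F [1.16 3.2  1.39] Fy 3.07 8.1333
(135, np.float64(-0.1415), np.float64(0.001), np.float64(-0.1415))
cup_back st [ 0.22395848 -0.13324166]
```

View pics/s9.png

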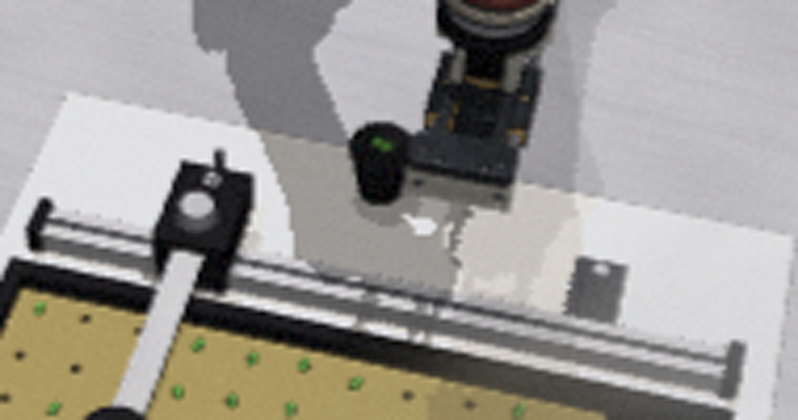

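View pics/t9.png

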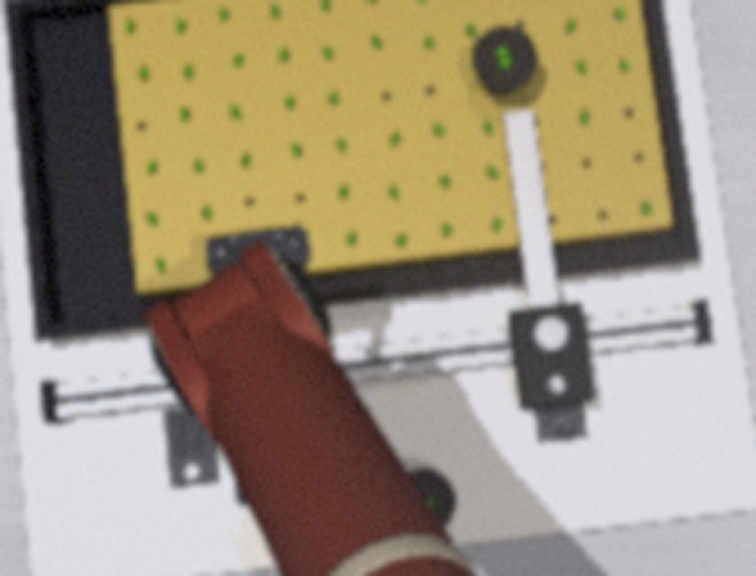

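Call:
move_arm([
  {"dx":0,"dy":0.02,"dz":0,"twist":0,"claw":0},
  {"dx":0,"dy":0.06,"dz":-0.01,"twist":0,"claw":0},
  {"dx":-0.005,"dy":0.1,"dz":-0.02,"twist":0,"claw":0},
  {"dx":-0.01,"dy":0.14,"dz":-0.02,"twist":0,"claw":0},
  {"dx":-0.015,"dy":0.18,"dz":-0.02,"twist":0,"claw":0},
  {"dx":-0.02,"dy":0.22,"dz":-0.02,"twist":0,"claw":0},
  {"dx":-0.02,"dy":0.26,"dz":-0.02,"twist":0,"claw":0},
  {"dx":-0.02,"dy":0.29,"dz":-0.02,"twist":0,"claw":0},
])

```text
time: 8.85
tool_pos: [0.4864, -0.2158, 0.1636]
eef_rot: [3.136, 0.146, -0.004]
force: [0.9, -0.4, -0.2]
grip_width: 0.002
```

Call:
move_arm([
  {"dx":0,"dy":0,"dz":0,"twist":0,"claw":0},
  {"dx":0,"dy":0,"dz":0,"twist":0,"claw":0},
  {"dx":0,"dy":0,"dz":0,"twist":0,"claw":0},
  {"dx":0,"dy":0,"dz":0,"twist":0,"claw":0},
  {"dx":0,"dy":0,"dz":0,"twist":0,"claw":0},
  {"dx":0,"dy":0,"dz":0,"twist":0,"claw":0},
  {"dx":0,"dy":0,"dz":0,"twist":0,"claw":0},
  {"dx":0,"dy":0,"dz":0,"twist":0,"claw":0},
])

```text
time: 9.52
tool_pos: [0.4885, -0.2101, 0.1648]
eef_rot: [3.138, 0.156, 0.0]
force: [0.2, 0.0, -0.3]
grip_width: 0.002
```

```bash
python3 - <<'E'
from h import *
import json
s=bot.sense(); json.dump({"p":list(map(float,s["tool_pos"])),"r":list(map(float,s["eef_rot"]))},open("pics/w10.json","w"))
p,d=bot.grab_frame("wrist"); cv2.imwrite("pics/w10.png",p); np.save("pics/w10.npy",d); print(st(s["tool_pos"]),s["time"])
cv2.imwrite("pics/top10.png",bot.grab_frame("top")[0]);cv2.imwrite("pics/scene10.png",bot.grab_frame("scene")[0])
E
```

```text
[-0.03596228 -0.22660263] 9.5167
```

View pics/w10.png

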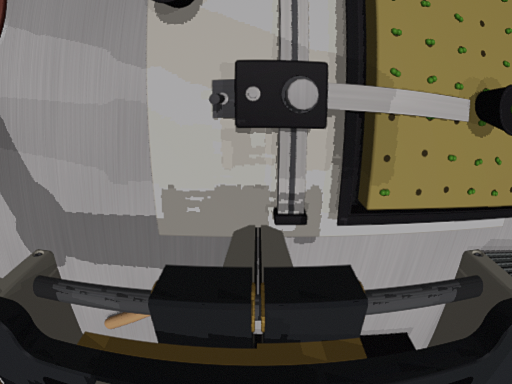

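```bash
cat >> h.py <<'E'
def wonz(u,v,z,J):
    c=cal("wrist"); M=R.from_rotvec(J["r"]).as_matrix(); T=np.array(c["T_tool_cam"])
    a=np.array([(u-c["cx"])/c["fx"],(v-c["cy"])/c["fy"]]); th=np.linalg.norm(a); k=np.sin(th)/th if th>0 else 1
    d=np.array([a[0]*k,-a[1]*k,-np.cos(th)])
    o=M@T[:3,3]+J["p"]; d=M@(T[:3,:3]@d); return o+d*(z-o[2])/d[2]
E
python3 - <<'E'
from h import *
p=cv2.imread("pics/w10.png"); cv2.imwrite("pics/w10z.png",cv2.resize(p[50:140,200:340],None,fx=5.6,fy=5.6,interpolation=2))
E
```

```text
(no output)
```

View pics/w10z.png

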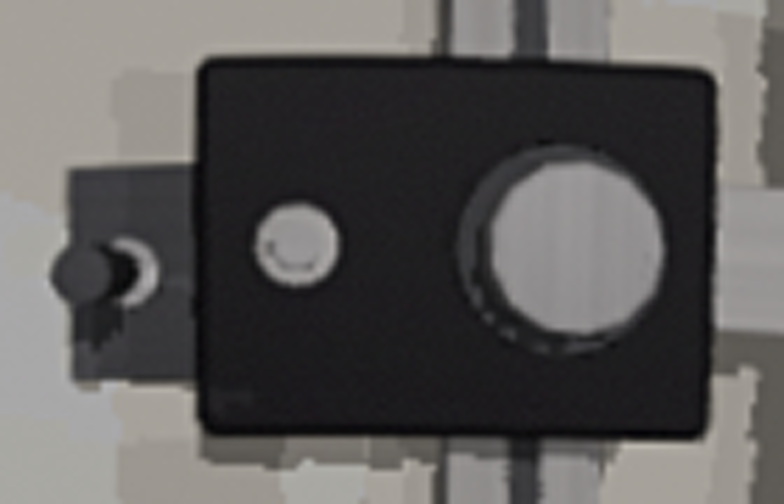

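```bash
python3 - <<'E'
from h import *
import json
J=json.load(open("pics/w10.json"))
def q(u,v,z): return st(wonz(200+(u-2.3)/5.6,50+(v-2.3)/5.6,z,J)).round(4)
for n,a in {"blkTL":(70,168,.024),"blkBL":(75,383,.024),"blkTR":(192,165,.024),"blkBR":(192,380,.024),"carTL":(203,62,.075),"carTR":(712,70,.075),"carBL":(205,433,.075),"carBR":(706,437,.075),"cap":(577,247,.092),"pin":(298,244,.08),"pinring":(298,244,.075),"post":(82,273,.07),"postbase":(132,273,.024)}.items(): print(n,q(*a))
E
```

```text
blkTL [-0.0817 -0.1214]
blkBL [-0.0814 -0.1614]
blkTR [-0.0594 -0.1215]
blkBR [-0.0598 -0.1613]
carTL [-0.0537 -0.1088]
carTR [ 0.0238 -0.1084]
carBL [-0.0538 -0.1661]
carBR [ 0.024 -0.166]
cap [ 0.0004 -0.1373]
pin [-0.0393 -0.1372]
pinring [-0.0394 -0.1371]
post [-0.0731 -0.141 ]
postbase [-0.0705 -0.1412]
```

Call:
move_arm([
  {"dx":0.005,"dy":-0.035,"dz":0,"twist":0,"claw":0},
  {"dx":0.01,"dy":-0.075,"dz":0,"twist":0,"claw":0},
  {"dx":0.02,"dy":-0.115,"dz":0,"twist":0,"claw":0},
  {"dx":0.02,"dy":-0.15,"dz":0,"twist":0,"claw":0},
  {"dx":0.02,"dy":-0.15,"dz":0.02,"twist":0,"claw":0},
  {"dx":0.02,"dy":-0.15,"dz":0.05,"twist":0,"claw":0},
  {"dx":0.02,"dy":-0.15,"dz":0.08,"twist":0,"claw":0},
  {"dx":0.02,"dy":-0.15,"dz":0.11,"twist":0,"claw":0},
])

```text
time: 10.33
tool_pos: [0.4942, -0.0592, 0.054]
eef_rot: [3.138, 0.155, 0.003]
force: [0.3, -0.5, 0.4]
grip_width: 0.003
```

Call:
move_arm([
  {"dx":0,"dy":0,"dz":0,"twist":0,"claw":0},
  {"dx":0,"dy":0,"dz":0,"twist":0,"claw":0},
  {"dx":0,"dy":0,"dz":0,"twist":0,"claw":0},
  {"dx":0,"dy":0.002,"dz":0,"twist":0,"claw":0},
  {"dx":0,"dy":0.005,"dz":0,"twist":0,"claw":0},
  {"dx":0,"dy":0.008,"dz":0,"twist":0,"claw":0},
  {"dx":0,"dy":0.01,"dz":0,"twist":0,"claw":0},
  {"dx":0,"dy":0.01,"dz":0,"twist":0,"claw":0},
])

```text
time: 11.0
tool_pos: [0.4949, -0.0704, 0.0552]
eef_rot: [3.137, 0.151, 0.002]
force: [-0.5, -0.6, -0.5]
grip_width: 0.004
```

```bash
python3 look.py 11
```

```text
(98, np.float64(-0.1398), np.float64(0.013), np.float64(-0.1413))
tcp [-0.0158 -0.0878] 0.055 F [-0.17 -0.23 -0.42] Fy -0.21 11.05
```

View pics/s11.png

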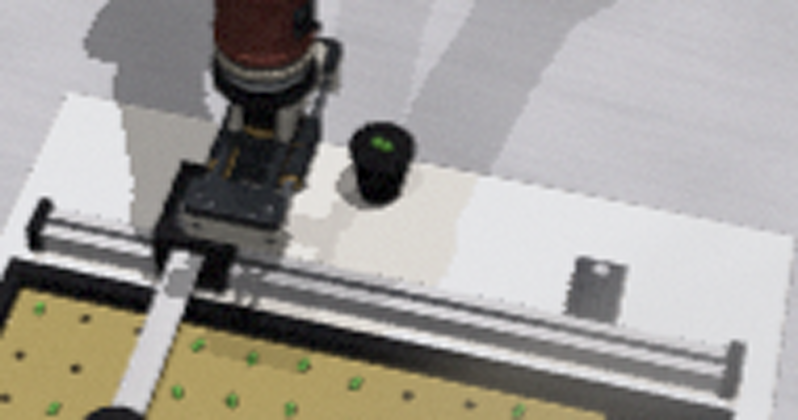

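Call:
move_arm([
  {"dx":0,"dy":0.002,"dz":0,"twist":0,"claw":0},
  {"dx":0,"dy":0.005,"dz":0,"twist":0,"claw":0},
  {"dx":0,"dy":0.008,"dz":0,"twist":0,"claw":0},
  {"dx":0,"dy":0.01,"dz":0,"twist":0,"claw":0},
  {"dx":0,"dy":0.011,"dz":0,"twist":0,"claw":0},
  {"dx":0,"dy":0.012,"dz":0,"twist":0,"claw":0},
  {"dx":0,"dy":0.012,"dz":0,"twist":0,"claw":0},
  {"dx":0,"dy":0.012,"dz":0,"twist":0,"claw":0},
])

```text
time: 11.72
tool_pos: [0.4958, -0.0813, 0.0546]
eef_rot: [-3.138, -0.154, 0.0]
force: [-0.8, -0.8, -0.3]
grip_width: 0.003
```

```bash
python3 look.py 12
```

```text
(97, np.float64(-0.1445), np.float64(0.015), np.float64(-0.1459))
tcp [-0.0159 -0.0991] 0.0547 F [-0.37  1.44  0.11] Fy 1.47 11.7667
```

Call:
move_arm([
  {"dx":0,"dy":-0.005,"dz":0,"twist":0,"claw":0},
  {"dx":0,"dy":-0.015,"dz":0,"twist":0,"claw":0},
  {"dx":0,"dy":-0.02,"dz":0,"twist":0,"claw":0},
  {"dx":0,"dy":-0.02,"dz":-0.03,"twist":0,"claw":0},
  {"dx":0,"dy":-0.02,"dz":-0.06,"twist":0,"claw":0},
  {"dx":0,"dy":-0.02,"dz":-0.09,"twist":0,"claw":0},
  {"dx":-0.005,"dy":0,"dz":-0.11,"twist":0,"claw":0},
  {"dx":-0.01,"dy":0.03,"dz":-0.11,"twist":0,"claw":0},
])

```text
time: 12.43
tool_pos: [0.4922, -0.1078, 0.1694]
eef_rot: [-3.137, -0.168, -0.016]
force: [1.5, -0.4, -0.1]
grip_width: 0.003
```

Call:
move_arm([
  {"dx":0,"dy":0.03,"dz":0,"twist":0,"claw":0},
  {"dx":-0.01,"dy":0.06,"dz":0,"twist":0,"claw":0},
  {"dx":-0.01,"dy":0.09,"dz":0,"twist":0,"claw":0},
  {"dx":-0.01,"dy":0.1,"dz":0,"twist":0,"claw":0},
  {"dx":-0.01,"dy":0.1,"dz":0,"twist":0,"claw":0},
  {"dx":-0.01,"dy":0.1,"dz":0,"twist":0,"claw":0},
  {"dx":-0.01,"dy":0.1,"dz":0,"twist":0,"claw":0},
  {"dx":-0.01,"dy":0.1,"dz":0,"twist":0,"claw":0},
])

```text
time: 13.1
tool_pos: [0.489, -0.2098, 0.1648]
eef_rot: [-3.136, -0.161, -0.0]
force: [0.8, -0.0, -0.0]
grip_width: 0.005
```

```bash
python3 - <<'E'
from h import *
import json
s=bot.sense(); json.dump({"p":list(map(float,s["tool_pos"])),"r":list(map(float,s["eef_rot"]))},open("pics/w13.json","w"))
p,d=bot.grab_frame("wrist"); cv2.imwrite("pics/w13.png",p); print(st(s["tool_pos"]),s["tool_pos"],s["time"])
cv2.imwrite("pics/w13z.png",cv2.resize(p[50:140,200:340],None,fx=5.6,fy=5.6,interpolation=2))
E
```

```text
[-0.03549734 -0.22641635] [ 0.48898392 -0.20982903  0.16478641] 13.1
```

View pics/w13z.png

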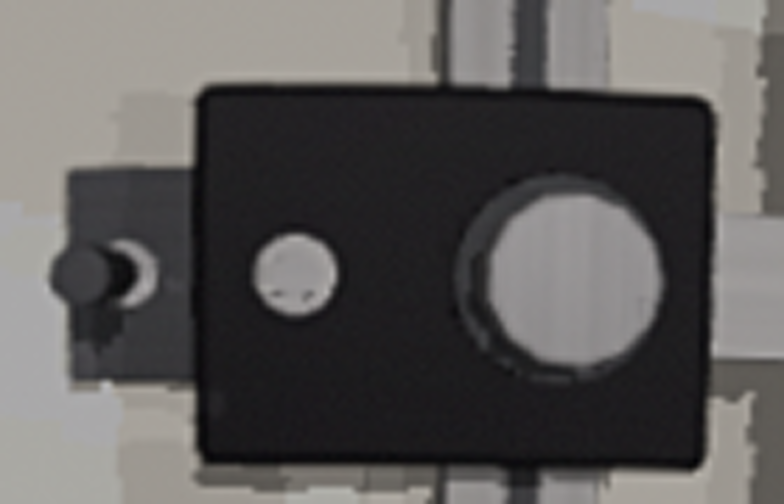

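```bash
python3 - <<'E'
from h import *
import json
J=json.load(open("pics/w13.json"))
def w(u,v,z): return wonz(200+(u-2.3)/5.6,50+(v-2.3)/5.6,z,J)
for n,a in {"blkTL":(70,171,.024),"blkBL":(75,384,.024),"carTL":(203,90,.075),"carBL":(203,462,.075),"cap":(577,279,.092),"pin":(295,275,.08),"post":(82,274,.07)}.items(): print(n,st(w(*a)).round(4),w(*a).round(4))
rel(w(577,279,.092))
print(st(onz("scene",180+(0),155,.09)))
E
```

```text
blkTL [-0.0816 -0.1217] [ 0.4327 -0.1103  0.024 ]
blkBL [-0.0812 -0.1613] [ 0.437  -0.1496  0.024 ]
carTL [-0.0535 -0.1129] [ 0.4597 -0.0987  0.075 ]
carBL [-0.0539 -0.1704] [ 0.4651 -0.1559  0.075 ]
cap [ 0.0007 -0.1415] [ 0.5166 -0.1217  0.092 ]
pin [-0.0396 -0.1416] [ 0.4764 -0.1258  0.08  ]
post [-0.0729 -0.1409] [ 0.4433 -0.1285  0.07  ]
tcp [ 0.489  -0.2102  0.1648] xang 5.84 z [ 0.     0.001 -1.   ] F [ 0.45  0.4  -0.8 ] t 13.15 w 0.002596312797998975
rel [ 0.0364 -0.0852  0.0729] twist None
[-0.08047611 -0.32538864]
```

Call:
move_arm([
  {"dx":0.012,"dy":-0.03,"dz":0,"twist":0,"claw":0},
  {"dx":0.024,"dy":-0.06,"dz":0,"twist":0,"claw":0},
  {"dx":0.036,"dy":-0.085,"dz":0,"twist":0,"claw":0},
  {"dx":0.036,"dy":-0.085,"dz":0,"twist":0,"claw":0},
  {"dx":0.036,"dy":-0.085,"dz":0.02,"twist":0,"claw":0},
  {"dx":0.036,"dy":-0.085,"dz":0.04,"twist":0,"claw":0},
  {"dx":0.036,"dy":-0.085,"dz":0.055,"twist":0,"claw":0},
  {"dx":0.036,"dy":-0.085,"dz":0.06,"twist":0,"claw":0},
])

```text
time: 13.82
tool_pos: [0.5145, -0.1236, 0.1027]
eef_rot: [-3.137, -0.157, 0.006]
force: [-0.2, 0.4, -0.5]
grip_width: 0.004
```

Call:
move_arm([
  {"dx":0,"dy":0,"dz":0,"twist":0,"claw":0},
  {"dx":0,"dy":0,"dz":0,"twist":0,"claw":0},
  {"dx":0,"dy":0,"dz":0,"twist":0,"claw":0},
  {"dx":0,"dy":0,"dz":0,"twist":0,"claw":0},
  {"dx":0,"dy":0,"dz":0,"twist":0,"claw":0},
  {"dx":0,"dy":0,"dz":0,"twist":0,"claw":0},
  {"dx":0,"dy":0,"dz":0,"twist":0,"claw":0},
  {"dx":0,"dy":0,"dz":0,"twist":0,"claw":0},
])

```text
time: 14.48
tool_pos: [0.5162, -0.1246, 0.1049]
eef_rot: [3.138, 0.154, 0.001]
force: [0.4, -1.3, 0.6]
grip_width: 0.011
```

```bash
python3 -c "
from h import *
rel([.5166,-.1217,.092],5.8)"; python3 look.py 14
```

```text
tcp [ 0.5162 -0.1246  0.1049] xang 5.61 z [ 0. -0. -1.] F [ 0.35 -1.33  0.63] t 14.48 w 0.011153877258460163
rel [ 0.0007 -0.0028  0.0129] twist -0.0033
(95, np.float64(-0.1445), np.float64(0.024), np.float64(-0.1468))
tcp [ 1.000e-04 -1.443e-01] 0.1048 F [ 0.68  0.63 -0.01] Fy 0.56 14.5333
```

View pics/s14.png

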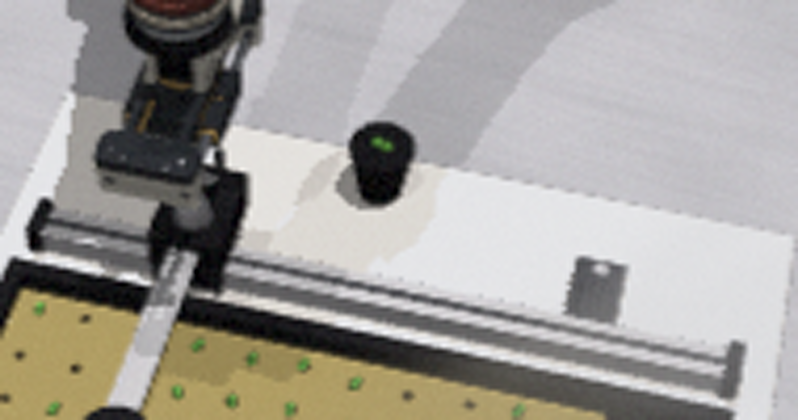

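Call:
move_arm([
  {"dx":0.001,"dy":-0.003,"dz":0,"twist":0,"claw":0},
  {"dx":0.001,"dy":-0.003,"dz":0.003,"twist":0,"claw":0},
  {"dx":0.001,"dy":-0.003,"dz":0.006,"twist":0,"claw":0},
  {"dx":0.001,"dy":-0.003,"dz":0.01,"twist":0,"claw":0},
  {"dx":0.001,"dy":-0.003,"dz":0.014,"twist":0,"claw":0},
  {"dx":0.001,"dy":-0.003,"dz":0.018,"twist":0,"claw":0},
  {"dx":0.001,"dy":-0.003,"dz":0.021,"twist":0,"claw":0},
  {"dx":0.001,"dy":-0.003,"dz":0.024,"twist":0,"claw":0},
])

```text
time: 15.2
tool_pos: [0.517, -0.1214, 0.0838]
eef_rot: [3.136, 0.154, -0.001]
force: [-11.2, 0.2, 46.8]
grip_width: 0.007
```

```bash
python3 look.py 15
```

```text
(95, np.float64(-0.1445), np.float64(0.024), np.float64(-0.1468))
tcp [ 0.0011 -0.1412] 0.0841 F [-7.16 -0.12 24.7 ] Fy 0.6 15.25
```

Call:
move_arm([
  {"dx":0,"dy":0,"dz":0,"twist":0,"claw":0},
  {"dx":0,"dy":0,"dz":-0.005,"twist":0,"claw":0},
  {"dx":0,"dy":0,"dz":-0.015,"twist":0,"claw":0},
  {"dx":0,"dy":0,"dz":-0.03,"twist":0,"claw":0},
  {"dx":0,"dy":0,"dz":-0.05,"twist":0,"claw":0},
  {"dx":-0.005,"dy":0.01,"dz":-0.07,"twist":0,"claw":0},
  {"dx":-0.02,"dy":0.03,"dz":-0.085,"twist":0,"claw":0},
  {"dx":-0.03,"dy":0.06,"dz":-0.085,"twist":0,"claw":0},
])

```text
time: 15.92
tool_pos: [0.4946, -0.1819, 0.1689]
eef_rot: [3.137, 0.163, 0.009]
force: [0.4, 0.7, -0.4]
grip_width: 0.004
```

Call:
move_arm([
  {"dx":-0.006,"dy":0.025,"dz":0,"twist":0,"claw":0},
  {"dx":-0.006,"dy":0.025,"dz":0,"twist":0,"claw":0},
  {"dx":-0.006,"dy":0.025,"dz":0,"twist":0,"claw":0},
  {"dx":-0.006,"dy":0.025,"dz":0,"twist":0,"claw":0},
  {"dx":-0.006,"dy":0.025,"dz":0,"twist":0,"claw":0},
  {"dx":-0.006,"dy":0.025,"dz":0,"twist":0,"claw":0},
  {"dx":-0.006,"dy":0.025,"dz":0,"twist":0,"claw":0},
  {"dx":-0.006,"dy":0.025,"dz":0,"twist":0,"claw":0},
])

```text
time: 16.58
tool_pos: [0.4895, -0.2087, 0.1657]
eef_rot: [-3.137, -0.156, 0.0]
force: [0.2, -0.4, 0.4]
grip_width: 0.005
```

```bash
python3 - <<'E'
from h import *
import json
s=bot.sense(); json.dump({"p":list(map(float,s["tool_pos"])),"r":list(map(float,s["eef_rot"]))},open("pics/w16.json","w"))
p,d=bot.grab_frame("wrist"); cv2.imwrite("pics/w16.png",p); print(st(s["tool_pos"]),s["tool_pos"],s["time"],s["force"])
cv2.imwrite("pics/w16z.png",cv2.resize(p[50:140,200:340],None,fx=5.6,fy=5.6,interpolation=2))
cv2.imwrite("pics/scene16.png",bot.grab_frame("scene")[0])
E
```

```text
[-0.03483111 -0.22534968] [ 0.48954033 -0.20870118  0.16565127] 16.5833 [ 0.21310169 -0.35411641  0.36483964]
```

View pics/w16z.png

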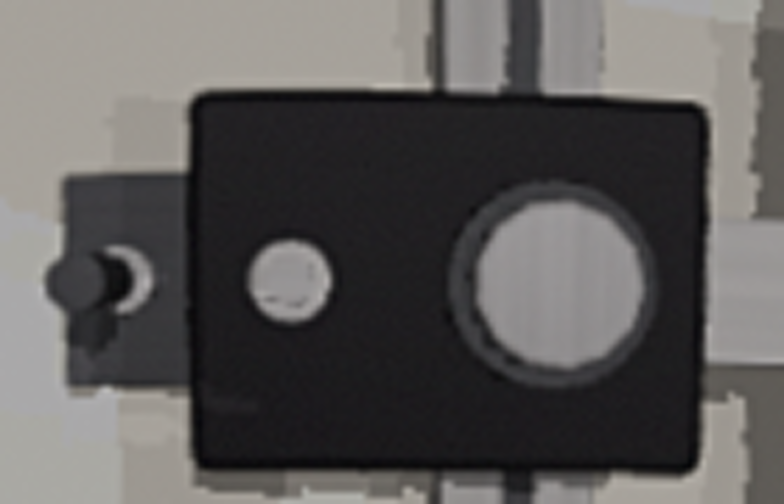

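View pics/scene16.png

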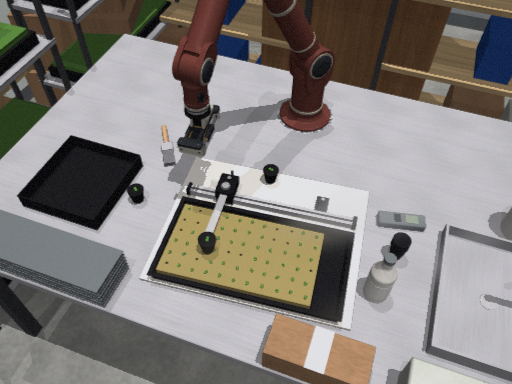

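```bash
python3 -c "
from workcell import bot
bot.job_done()"
```

```text
the job is handed in; nothing more can be done
```

I pushed the row gauge with the shut fingertips into the notch of the index block with the post, on the robot's right. I then pressed the lock cap down, moved clear and handed the job in at about 16.7 s of the 61 s; no verdict was reported.

**Seating:** My first push took the gauge over the first rib, but the wrist camera showed it about 4 mm short of the notch centre. A gentle second push brought it in. The gauge then measured y = -141.5 mm against a block centre of -141.5 mm (post -140.9 mm).

**Lock cap:** The fingertips met a firm stop at 84 mm above the bench, which is the fully down height. The force peaked at about 47 N on the wrist, from the fingertips.

**Last checks:**
- The last wrist picture shows the cap down and the gauge still lined up with the block, judged by eye.
- The last scene picture shows the cups, bottle, brush and meter standing where they were, also judged by eye.
- The arm stood clear, with no force on it beyond noise.

**Disagreement:** The fixed cameras placed the gauge about 3–5 mm differently from the wrist camera (scene camera about -144.5 mm when seated, wrist -141.5 mm). I relied on the wrist view, which shows the gauge and block together at higher resolution.

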